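Lay a plaster mould on its back, open it and rack the cast

ROBOT

A 7-joint arm with a two-finger parallel gripper is mounted at the origin on the work surface. World frame = base frame: x ahead of the robot, y to its left, z up, the work surface at z = 0. Lengths are in mm, angles in rad, forces in N, time in s.
With the tool pointing down it reaches from about 400 to 850 mm from the base axis. Payload 10.4 kg.
Tool frame: the origin (TCP) lies on the centre line of the jaws, within the pads' length; the fingertips stand 22 mm ahead of it and the grasp point (between the pads) lies 3 mm ahead of it; z points along the fingers, y is the line along which they close (so a half turn about z gives the same grasp; the last joint's range is limited). The gripper opens to 87 mm and grips with 3 to 60 N. Pads are 19 mm wide; open, the fingers measure 117 mm over their backs; the gripper's body (75 mm by 190 mm) begins 51 mm behind the grasp point.
Start: joints at [-1.197, 0.332, -0.065, 1.46, 0.022, 1.35, -0.088], TCP at [241.532, 576.465, 244.576] pointing down, gripper open.
Joint ranges: [-2.6, 2.6], [-0.5, 2.12], [-1.47, 1.34], [0.16, 2.42], [-1.27, 4.41], [0.06, 2.06], [-2.6, 2.6]. Speed limits (rad/s): [2.22, 2.22, 2.79, 2.79, 3.14, 3.14, 3.14].

INTERFACE

Orientations are given as a 3x3 rotation matrix whose columns are the frame's x, y, z axes.
In Python, from plant import bot gives the robot as it stands.
- The arm moves only by the tool jog_arm, never from a script. Its argument "targets" is a list of rows, each a list of 5 numbers: the shift along the world's x, y, z in m, then the turn about the world's z in degrees, then the finger opening in m, from 0 to 0.087. A call has 1 to 10 rows; each row is the pose to reach, as a shift and turn from the pose commanded when the call began; what a row does not reach only later rows make up. A row lasts 1/8 s, in which the tool goes at most 62.5 mm and 10.7 degrees, less where a joint would pass 70% of its speed; a pose out of reach is approached as far as the arm can. A call with a gripper value outside its range is refused whole. The fingers move at their own pace and stop on an object; "force" is the grip in N (left out, the last holds). Time passes only in rows, so rows that repeat a pose let the fingers close. It gives the time, the measured TCP pose, the force, the opening and the grip force at its end, in the units of the state.
- bot.state(): the state, without advancing time (a new reading comes with each control period).
- bot.snapshot(name): name is "side" or "top" or "wrist"; returns the picture (400x640x3 uint8, red, green, blue); there is no depth.
- bot.camera_model(name): a dict with "fx", "fy", "cx", "cy" (pixels), "R" (3x3) and "t" (3): a world point X has camera coordinates R X + t. Camera axes: x right, y down, z forward; pixel columns grow to the right and rows downward; lengths in mm; the calibration is good to about 2 mm. A picture is of the moment at which its call begins: read the wrist's pose just before it. camera_model takes no time and is no camera call; for the wrist camera it gives the pose at the moment of the call.
- bot.hand_in(): hands the job in; it is judged then, once.
The state is a dict: "t": time; "joint_pos": joint angles; "qvel": joint speeds; "tau": joint torques, N m; "eef_pos": TCP position; "eef_rot": TCP orientation; "contact_force": force on the tool from outside, world axes, zero at the start; "ft_torque": the same for the moment, N m; "width": opening from 0.0 (shut) to 1.0 (fully open); "gripper_force": force on a finger pad.
Only numpy, scipy, OpenCV 4.12 (cv2) and the standard library are available. Lean on these libraries where they do the work, as an engineer would, in place of code of your own. Each camera call takes 0.05 s, during which the arm holds its last target. There are 200 camera calls.

TASK

The two-part plaster mould standing on the bench is ready to open: slide it upright and square against the batten of the cork-faced rest, then, without lifting it, push it over the batten so that it lies on the cork with both halves still together. Lift the upper half off and set it down flat on the free bench, leaving the bust in the lower half on the rest. Then take the bust out and lay it down wholly on the lower tier of the drying rack; drop nothing and leave the bowl, the jar and the spatula alone.

Things in the scene. Friction and masses are not known exactly. Their poses are not given: they have to be found in the camera images.
- fence (a point): middle of the near top edge of the rest's batten, the fence, 14 mm above the bench. x points back over the cork (to the robot's left, towards the rack, give or take 0.2 rad), y along the batten, z up. The mould starts on the bench before it, 19 to 49 mm short of it, turned up to 0.25 rad and up to 25 mm to either side
- rest: the rest, fixed to the bench: dark hardwood batten 160 mm wide (y), 22 deep (x), 14 high, and behind it a cork-faced board 160 x 118 mm flush with the batten's top. Origin under the batten's near top edge, on the bench. The mould standing against it and pushed near its top tips with 3 to 4 N over that edge, falls by itself past about 45 degrees, and then lies 20 to 50 mm overhanging the near edge
- lower_half_center (a point): centre of the mould's far half, the lower once tipped: white plaster block 60 wide (y), 36 thick (x), 120 mm tall (z), 0.27 kg, loose. x points to the batten at the start, down once tipped; z up at the start, back over the cork once tipped. Parting face 18 mm towards -x, with a hollow 17.5 mm deep that opens at the top (+z) end and two keys 4 mm high near the other
- upper_half_center (a point): centre of the mould's near half, the upper once tipped: same size, mass and axes; 36 mm from the other's centre while closed. Near face 18 mm towards -x. Only keys and bust hold the halves together. Pushed below 40 mm from the bench, the mould (60 x 72 x 120 mm) slides. Tipped, this half is on top: sides 60 mm apart, underside 50 mm and top 86 mm above the bench
- cast_chest (a point): mid-chest of the grey resin bust in the mould, 0.05 kg, loose, head down at first; z from head to socle. Chest 36 wide (y), 32 thick (x), 30 mm long, flat sides. Head 28 mm ball, ends at 51 mm towards -z; socle 32 mm square, ends at 50 mm towards +z. In the opened mould 14 to 16 mm of it stands proud of the parting face. Lying, this point is 16 mm above its support
- cast_head (a point): the bust's head end, on its axis
- cast_socle (a point): the bust's socle end, middle of the socle's underside
- tier (a point): middle of the top of the drying rack's lower tier, 30 mm above the bench; x from the open front to the open back, y along it, z up. The tier is plywood, 140 mm deep (x), 260 mm wide (y). It stands to the left of the rest, its front towards it
- rack: the fixed two-tier drying rack, origin on the bench under the tier's middle, axes as the tier's. Upper tier: from 30 mm before the middle to 70 mm behind it, 260 mm wide, underside 210 mm above the bench, with three busts on it up to 252 mm. Four 10 mm steel posts, 122 mm to either side, 18 mm before and 60 mm behind the middle
- bowl: bystander: white plastic bowl, 110 mm across, 45 mm high, origin at its underside on the bench, at least 250 mm in front of the batten (towards the robot's right); the bench between is free once the mould is tipped
- jar: bystander: glass jar with black cap, 40 mm across, 45 mm high, origin at its underside, about 130 mm from the bowl
- spatula: bystander: spatula 140 mm long, under 25 mm high, lying on the bench beyond the rest, origin at its underside

How it is judged:
By the outcome, as a careful person would: the job done as asked, in the order asked, and still so for the second after the job is handed in, with the robot touching nothing.
It also fails if it takes over 72 s, if anything falls off the work surface, if the arm or the gripper's body presses on something with over 40 N, if the wrist force passes 120 N, or if a joint passes its speed limit or range.

## Working session

There is one attempt and no reset: what is moved stays moved. The work goes in short steps, Python scripts to look and compute and a tool call to move; the robot and the scene stay as the last step left them, time stands still between calls to the robot, and variables do not carry over. Pictures are saved under pics/ and viewed, at most 10 in all, crops included, and the job is handed in when it is done.

Besides the shell and the picture viewer there is one more tool, called after "Request:" as a command line: name --pt "numbers of a row" for each row, then --argument value for the rest. jog_arm: Moves the arm, as the interface text tells. Its arguments: {"type":"object","properties":{"targets":{"type":"array"},"force":{"type":"number"}},"required":["targets"]}

```bash
mkdir -p pics; ls; python3 - <<'E'
from plant import bot
import cv2,numpy as np
s=bot.state();print(s['t'],s['eef_pos'],np.round(s['eef_rot'],3).tolist(),s['width'])
for n in('side','top'):
    m=bot.camera_model(n);print(n,m['fx'],m['cx'],m['cy'],np.round(m['R'],3).tolist(),np.round(-m['R'].T@m['t']).tolist())
    im=bot.snapshot(n);cv2.imwrite(f'pics/{n}0.png',im[:,:,::-1])
E
```

```text
pics
0.0 [241.3974871  576.11335179 243.75703987] [[-0.922, 0.386, -0.0], [0.386, 0.922, -0.001], [-0.0, -0.001, -1.0]] 1.001230624237288
side 420.8675316906309 314.1433087313237 197.93763559764443 [[0.881, -0.473, -0.002], [-0.331, -0.615, -0.715], [0.337, 0.631, -0.699]] [217.0, -695.0, 865.0]
top 388.531127793153 320.4352050924803 197.30561954278522 [[-0.0, -1.0, -0.011], [-0.981, 0.002, -0.192], [0.192, 0.011, -0.981]] [410.0, -28.0, 877.0]
```

View pics/side0.png

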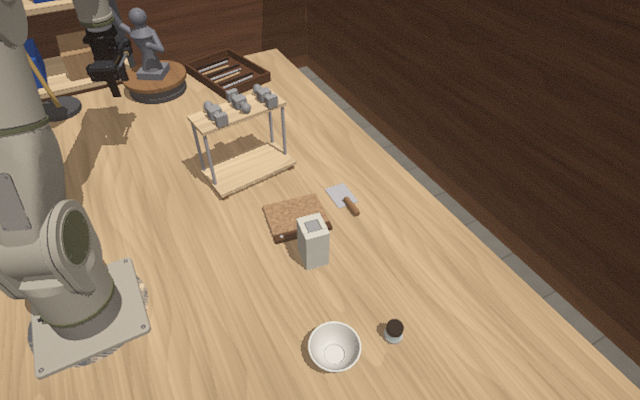

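View pics/top0.png

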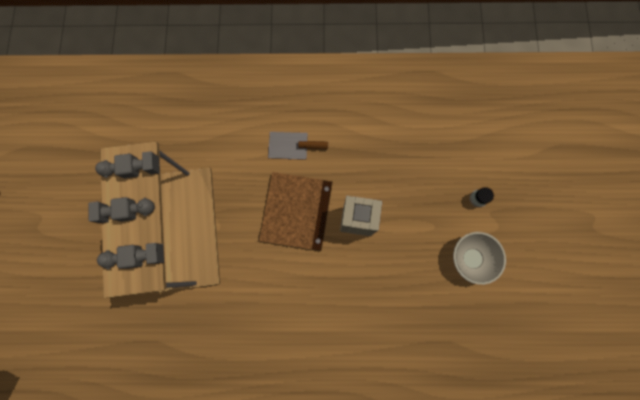

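The side view shows the mould at about (313,240), with the cork rest behind it at (298,215) and the rack at (245,150). In the top view the mould's top face is near (362,215), and the batten's near edge runs from about (331,180) to (322,249). The tier's front edge runs from (211,168) to (218,284), the bowl is at (480,258) and the jar at (483,196).

```bash
cat > h.py <<'E'
import numpy as np,cv2
def on(m,px,z):
    "pixels -> world points on plane z"
    px=np.atleast_2d(px).astype(float)
    d=np.c_[(px[:,0]-m['cx'])/m['fx'],(px[:,1]-m['cy'])/m['fy'],np.ones(len(px))]@m['R']
    c=-m['R'].T@m['t']
    return c+d*((z-c[2])/d[:,2])[:,None]
def tri(m1,p1,m2,p2):
    A=[];b=[]
    for m,p in((m1,p1),(m2,p2)):
        c=-m['R'].T@m['t'];d=np.array([(p[0]-m['cx'])/m['fx'],(p[1]-m['cy'])/m['fy'],1])@m['R'];d/=np.linalg.norm(d)
        P=np.eye(3)-np.outer(d,d);A.append(P);b.append(P@c)
    return np.linalg.lstsq(np.vstack(A),np.hstack(b),rcond=None)[0]
def blobs(mask,amin=60):
    mask=cv2.morphologyEx(mask.astype(np.uint8),cv2.MORPH_OPEN,np.ones((3,3)))
    n,l,s,c=cv2.connectedComponentsWithStats(mask)
    out=[]
    for i in range(1,n):
        if s[i,4]>=amin:
            k=max(cv2.findContours((l==i).astype(np.uint8),0,2)[0],key=len)
            out.append((s[i,4],c[i],cv2.boxPoints(cv2.minAreaRect(k)),k))
    return sorted(out,key=lambda o:-o[0])
E
python3 - <<'E'
from h import *
from plant import bot
im=cv2.imread('pics/top0.png');m=bot.camera_model('top')
hsv=cv2.cvtColor(im,cv2.COLOR_BGR2HSV)
for n,p in dict(mtop=(350,210),mside=(362,230),cork=(295,212),batten=(323,215),bench=(400,300),tier=(190,230),recess=(362,212)).items(): print(n,hsv[p[1],p[0]])
roi=np.zeros(hsv.shape[:2],bool);roi[150:270,240:420]=1
w=(hsv[...,1]<70)&(hsv[...,2]>110)&roi
for a,c,b,k in blobs(w): print('white',a,c.round(),b.round(1).tolist(),on(m,b,120).round().tolist())
E
```

```text
mtop [ 20  60 148]
mside [21 64 56]
cork [ 14 157 115]
batten [ 11 198  27]
bench [ 16 144 133]
tier [ 17 132 153]
recess [ 18  30 101]
white 706 [361. 213.] [[341.8999938964844, 225.0], [346.0, 196.3000030517578], [381.1000061035156, 201.3000030517578], [377.0, 230.0]] [[503.0, -61.0, 120.0], [560.0, -70.0, 120.0], [550.0, -139.0, 120.0], [493.0, -129.0, 120.0]]
white 262 [288. 153.] [[270.0, 150.0], [305.0, 150.0], [305.0, 158.0], [270.0, 158.0]] [[657.0, 84.0, 120.0], [657.0, 12.0, 120.0], [640.0, 12.0, 120.0], [640.0, 83.0, 120.0]]
```

Request:
jog_arm --pt "0.03 -0.0625 0.03 0 0.087" --pt "0.06 -0.125 0.06 0 0.087" --pt "0.08 -0.187 0.09 -10 0.087" --pt "0.1 -0.25 0.09 -20 0.087" --pt "0.12 -0.312 0.09 -30 0.087" --pt "0.14 -0.375 0.09 -40 0.087" --pt "0.16 -0.437 0.09 -50 0.087" --pt "0.17 -0.5 0.09 -60 0.087" --pt "0.17 -0.54 0.09 -67 0.087" --pt "0.17 -0.56 0.09 -67 0.087"

```text
t: 1.35
eef_pos: [411.4, 13.5, 334.4]
eef_rot: [[-0.0, 1.0, -0.0], [1.0, 0.0, 0.0], [0.0, -0.0, -1.0]]
contact_force: [0.9, 0.1, -0.3]
width: 1.0
gripper_force: 0.0
```

```bash
python3 - <<'E'
from plant import bot
import cv2,numpy as np
s=bot.state();print(s['t'],s['joint_pos'].round(2))
m=bot.camera_model('wrist');print(m['fx'],np.round(m['R'],3).tolist(),np.round(-m['R'].T@m['t']).tolist())
cv2.imwrite('pics/w1.png',bot.snapshot('wrist')[:,:,::-1]);np.save('w1.npy',m,allow_pickle=True)
E
```

```text
1.35 [-0.64 -0.23  0.42  1.84  0.09  1.51 -0.24]
328.18987562986166 [[1.0, 0.0, 0.0], [-0.0, -0.967, 0.255], [0.0, -0.255, -0.967]] [410.0, 83.0, 473.0]
```

View pics/w1.png

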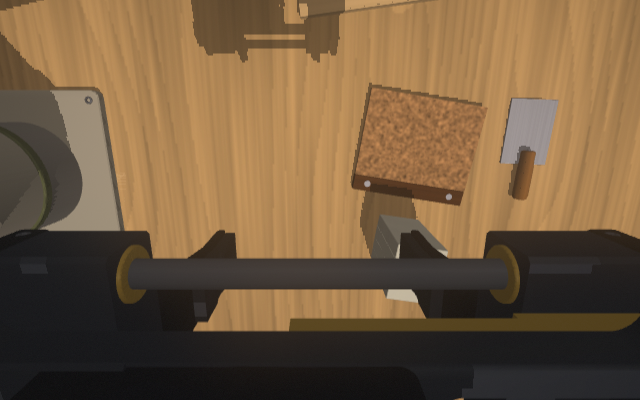

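The wrist view shows the cork board's corners at about (370,85), (485,107), (462,203) and (353,186). The mould at (405,255) is partly hidden by the fingers, so I'll shift the camera to uncover it.

Request:
jog_arm --pt "0.04 -0.05 0 0 0.087" --pt "0.07 -0.1 0 0 0.087" --pt "0.09 -0.145 0 0 0.087" --pt "0.09 -0.145 0 0 0.087"

```text
t: 1.9
eef_pos: [501.7, -131.9, 334.0]
eef_rot: [[0.001, 1.0, -0.001], [1.0, -0.001, -0.002], [-0.002, -0.001, -1.0]]
contact_force: [0.2, 0.9, 0.6]
width: 0.998
gripper_force: 0.0
```

```bash
python3 - <<'E'
from h import *
from plant import bot
m=bot.camera_model('wrist');im=bot.snapshot('wrist')[:,:,::-1].copy()
cv2.imwrite('pics/w2.png',im);np.save('w2.npy',m,allow_pickle=True)
print((-m['R'].T@m['t']).round())
hsv=cv2.cvtColor(im,cv2.COLOR_BGR2HSV)
hsv[232:]=0
for a,c,b,k in blobs((hsv[...,1]<75)&(hsv[...,2]>120),200):
    q=cv2.approxPolyDP(k,4,True)[:,0];print('white',a,c.round(),on(m,b,120).round().tolist(),q.tolist())
for a,c,b,k in blobs((hsv[...,2]<85)&(hsv[...,2]>0),200): print('dark',a,c.round(),b.round().tolist(),on(m,b,14).round().tolist())
E
```

```text
[501. -62. 472.]
white 4118 [15. 91.] [[197.0, 43.0, 120.0], [236.0, 43.0, 120.0], [205.0, -103.0, 120.0], [161.0, -102.0, 120.0]] [[0, 0], [0, 152], [40, 152], [10, 0]]
white 2706 [343. 150.] [[492.0, -132.0, 120.0], [503.0, -61.0, 120.0], [562.0, -70.0, 120.0], [554.0, -141.0, 120.0]] [[321, 114], [312, 179], [363, 187], [375, 122]]
white 2317 [477.  24.] [[630.0, -4.0, 120.0], [632.0, 48.0, 120.0], [680.0, 43.0, 120.0], [680.0, -10.0, 120.0]] [[456, 0], [449, 53], [463, 53], [467, 34], [475, 31], [485, 37], [484, 54], [496, 54], [505, 0]]
white 808 [343. 151.] [[510.0, -114.0, 120.0], [515.0, -84.0, 120.0], [545.0, -88.0, 120.0], [541.0, -119.0, 120.0]] [[332, 136], [328, 163], [354, 167], [358, 140]]
dark 1555 [630. 194.] [[610.0, 125.0], [639.0, 125.0], [639.0, 231.0], [610.0, 231.0]] [[899.0, -77.0, 14.0], [938.0, -77.0, 14.0], [976.0, -230.0, 14.0], [933.0, -230.0, 14.0]]
dark 1106 [343.  83.] [[305.0, 85.0], [307.0, 68.0], [389.0, 80.0], [386.0, 97.0]] [[484.0, -26.0, 14.0], [487.0, -4.0, 14.0], [595.0, -19.0, 14.0], [592.0, -41.0, 14.0]]
dark 357 [20. 30.] [[11.0, 0.0], [17.0, -1.0], [30.0, 62.0], [25.0, 63.0]] [[120.0, 75.0, 14.0], [127.0, 76.0, 14.0], [127.0, 3.0, 14.0], [120.0, 1.0, 14.0]]
```

View pics/w2.png

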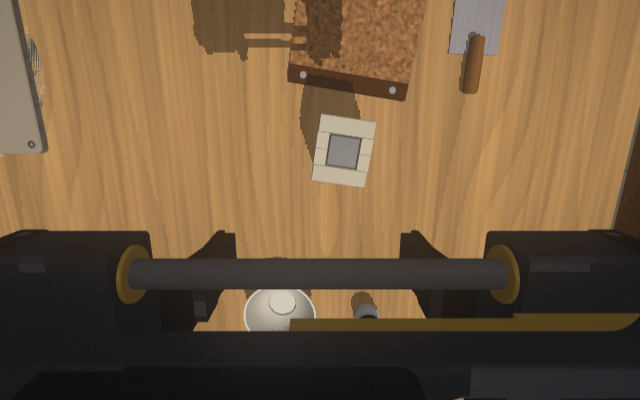

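The mould's top quad has corners (321,114), (375,122), (363,187) and (312,179), with the hatch of the socle inside it. The batten's lower edge runs from (289,80) to (406,100). Next I'll fit both lines and check the heights across the two views.

```bash
python3 - <<'E'
from h import *
from plant import bot
I={n:cv2.imread(f'pics/{n}.png') for n in('w1','w2','side0','top0')}
M={'w1':np.load('w1.npy',allow_pickle=True).item(),'w2':np.load('w2.npy',allow_pickle=True).item(),'side0':bot.camera_model('side'),'top0':bot.camera_model('top')}
def line(n,cols,z,r0,r1):
    g=cv2.cvtColor(I[n],cv2.COLOR_BGR2GRAY).astype(float)
    pts=[]
    for c in cols:
        d=np.diff(g[r0(c):r1(c),c]);pts.append((c,r0(c)+np.argmax(d)+1-.5))
    P=on(M[n],pts,z)[:,:2];vx,vy,x,y=cv2.fitLine(P.astype(np.float32),cv2.DIST_HUBER,0,.01,.01).ravel()
    return P,np.array([vx,vy]),np.array([x,y])
# bench side edge in w2 (right part unshadowed) , w1
for n,cols,off in(('w2',range(352,405),lambda c:80+(c-289)*.171),('w1',range(415,458),lambda c:188+(c-353)*.16)):
    P,v,p=line(n,cols,7,lambda c:int(off(c))-6,lambda c:int(off(c))+10)
    print(n,'edge dir',np.degrees(np.arctan2(v[1],v[0])).round(2),p.round(1))
b=cv2.cvtColor(I['w2'],cv2.COLOR_BGR2HSV)
# batten corners by mask
for n,roi in(('w2',(60,110,280,415)),('w1',(165,215,345,475))):
    h=cv2.cvtColor(I[n],cv2.COLOR_BGR2HSV);k=np.zeros(h.shape[:2],bool);k[roi[0]:roi[1],roi[2]:roi[3]]=1
    m=(h[...,2]<110)&(h[...,1]>150)&k
    for a,c,bx,kk in blobs(m,150): print(n,a,bx.round(1).tolist(),on(M[n],bx,14).round(1).tolist())
# mould top
h=b.copy();h[232:]=0
m=((h[...,1]<110)&(h[...,2]>90));m[:100]=0;m[:,:290]=0;m[:,400:]=0
for a,c,bx,kk in blobs(m,150): 
    W=on(M['w2'],bx,120);print('mould',a,W.round(1).tolist(),[np.degrees(np.arctan2(*(W[(i+1)%4]-W[i])[[1,0]])).round(1) for i in range(4)],W.mean(0).round(1))
# height check: socle-square centre top vs wrist
t=cv2.cvtColor(I['top0'],cv2.COLOR_BGR2HSV)
r=(t[...,1]<45)&(t[...,2]<125);r[:195]=0;r[230:]=0;r[:,:340]=0;r[:,385:]=0
for a,c,bx,kk in blobs(r,40):print('top recess',a,c, 'tri',tri(M['top0'],bx.mean(0),M['w2'],(343,151.5)).round(1))
E
```

```text
w2 edge dir -9.12 [584.2 -40.3]
w1 edge dir -9.1 [584.7 -40.7]
mould 3833 [[491.4, -131.9, 120.0], [502.7, -60.6, 120.0], [562.3, -69.5, 120.0], [554.1, -141.8, 120.0]] [np.float64(81.0), np.float64(-8.5), np.float64(-96.4), np.float64(171.0)] [ 527.6 -101.   120. ]
top recess 246 [361.88211382 212.65447154] tri [ 527.9 -101.   118.5]
```

Request:
jog_arm --pt "0.026 0.031 -0.05 -9 0.087" --pt "0.026 0.031 -0.1 -9 0.087" --pt "0.026 0.031 -0.15 -9 0.087" --pt "0.026 0.031 -0.17 -9 0.087" --pt "0.026 0.031 -0.17 -9 0.087" --pt "0.026 0.031 -0.17 -9 0.087"

```text
t: 2.7
eef_pos: [528.1, -96.8, 165.7]
eef_rot: [[0.151, 0.989, 0.002], [0.989, -0.151, 0.0], [0.001, 0.001, -1.0]]
contact_force: [-0.1, 0.6, -0.1]
width: 0.997
gripper_force: 0.0
```

Request:
jog_arm --pt "0 -0.004 -0.01 0 0.087" --pt "0 -0.004 -0.04 0 0.087" --pt "0 -0.004 -0.07 0 0.087" --pt "0 -0.004 -0.085 0 0.087" --pt "0 -0.004 -0.085 0 0.087"

```text
t: 3.32
eef_pos: [527.2, -101.7, 79.1]
eef_rot: [[0.152, 0.988, -0.001], [0.988, -0.152, -0.0], [-0.0, -0.001, -1.0]]
contact_force: [0.8, 0.1, 0.4]
width: 0.999
gripper_force: 0.0
```

Request:
jog_arm --force 20 --pt "0 0 0 0 0.05" --pt "0 0 0 0 0.05" --pt "0 0 0 0 0.05" --pt "0 0 0 0 0.05" --pt "0 0 0 0 0.05"

```text
t: 3.95
eef_pos: [528.0, -101.5, 80.1]
eef_rot: [[0.152, 0.988, 0.001], [0.988, -0.152, 0.0], [0.0, 0.001, -1.0]]
contact_force: [0.3, -0.0, 5.4]
width: 0.689
gripper_force: 20.0
```

Request:
jog_arm --pt "0.001 0.005 0 -0.4 0.05" --pt "0.002 0.01 0 -0.4 0.05" --pt "0.003 0.016 0 -0.4 0.05" --pt "0.0035 0.021 0 -0.4 0.05" --pt "0.004 0.026 0 -0.4 0.05" --pt "0.0045 0.028 0 -0.4 0.05" --pt "0.0045 0.028 0 -0.4 0.05"

```text
t: 4.82
eef_pos: [532.3, -74.6, 80.0]
eef_rot: [[0.16, 0.987, 0.001], [0.987, -0.16, -0.001], [-0.001, 0.001, -1.0]]
contact_force: [0.5, -3.8, 5.6]
width: 0.686
gripper_force: 20.0
```

```bash
python3 - <<'E'
from plant import bot
import numpy as np
for i in range(3):
    s=bot.state();print(s['eef_pos'].round(1),s['contact_force'].round(1),s['ft_torque'].round(2))
E
```

```text
[532.3 -74.6  80. ] [ 0.5 -3.8  5.6] [-1.1   0.23  0.  ]
[532.3 -74.6  80. ] [ 0.5 -3.8  5.6] [-1.1   0.23  0.  ]
[532.3 -74.6  80. ] [ 0.5 -3.8  5.6] [-1.1   0.23  0.  ]
```

Request:
jog_arm --pt "0.0003 0.002 0 0 0.05" --pt "0.0006 0.004 0 0 0.05" --pt "0.0006 0.004 0 0 0.05"

```text
t: 5.2
eef_pos: [533.0, -70.7, 80.0]
eef_rot: [[0.16, 0.987, 0.001], [0.987, -0.16, -0.001], [-0.001, 0.001, -1.0]]
contact_force: [0.6, -4.4, 5.6]
width: 0.688
gripper_force: 20.0
```

Request:
jog_arm --pt "0.0003 0.002 0 0 0.05" --pt "0.0003 0.002 0 0 0.05"

```text
t: 5.45
eef_pos: [533.2, -68.7, 80.0]
eef_rot: [[0.16, 0.987, 0.001], [0.987, -0.16, -0.002], [-0.001, 0.001, -1.0]]
contact_force: [0.0, -5.0, 5.7]
width: 0.693
gripper_force: 20.0
```

Request:
jog_arm --pt "0.0003 0.002 0 0 0.05" --pt "0.0003 0.002 0 0 0.05"

```text
t: 5.7
eef_pos: [533.5, -66.9, 80.0]
eef_rot: [[0.16, 0.987, 0.001], [0.987, -0.16, -0.002], [-0.001, 0.001, -1.0]]
contact_force: [0.1, -5.0, 5.6]
width: 0.687
gripper_force: 20.0
```

Request:
jog_arm --pt "0.0003 0.0015 0 0 0.05" --pt "0.0003 0.0015 0 0 0.05"

```text
t: 5.95
eef_pos: [533.6, -66.4, 80.1]
eef_rot: [[0.161, 0.987, 0.001], [0.987, -0.161, -0.003], [-0.003, 0.001, -1.0]]
contact_force: [-1.8, -8.6, 6.8]
width: 0.69
gripper_force: 20.0
```

Request:
jog_arm --pt "0.0002 0.001 0 0 0.05" --pt "0.0002 0.001 0 0 0.05"

```text
t: 6.2
eef_pos: [533.6, -65.8, 80.1]
eef_rot: [[0.161, 0.987, 0.0], [0.987, -0.161, -0.003], [-0.003, 0.001, -1.0]]
contact_force: [-2.2, -9.9, 7.3]
width: 0.687
gripper_force: 20.0
```

Request:
jog_arm --pt "0 0 0 0 0.087" --pt "0 0 0 0 0.087" --pt "0 0 0 0 0.087" --pt "0 0 0.03 0 0.087" --pt "0 0 0.08 0 0.087" --pt "-0.01 -0.06 0.08 0 0.087" --pt "-0.018 -0.115 0.08 0 0.06" --pt "-0.018 -0.115 0.08 0 0.03"

```text
t: 7.2
eef_pos: [514.2, -182.8, 159.9]
eef_rot: [[0.166, 0.986, 0.0], [0.986, -0.166, -0.002], [-0.001, 0.001, -1.0]]
contact_force: [0.1, -0.2, -0.5]
width: 0.852
gripper_force: 0.0
```

```bash
python3 - <<'E'
from h import *
from plant import bot
s=bot.state();print(s['eef_pos'].round(1))
m=bot.camera_model('wrist');im=bot.snapshot('wrist')[:,:,::-1].copy();cv2.imwrite('pics/w3.png',im);np.save('w3.npy',m,allow_pickle=True)
h=cv2.cvtColor(im,cv2.COLOR_BGR2HSV)
w=(h[...,1]<110)&(h[...,2]>90);w[235:]=0;w[:,:150]=0;w[:,450:]=0
for a,c,bx,kk in blobs(w,150):
    W=on(m,bx,120);print('w',a,W.round(1).tolist(),[np.degrees(np.arctan2(*(W[(i+1)%4]-W[i])[[1,0]])).round(1) for i in range(4)],W.mean(0).round(1))
E
```

```text
[ 514.2 -182.8  159.9]
w 11248 [[504.3, -56.7, 120.0], [562.5, -66.4, 120.0], [557.0, -112.9, 120.0], [494.4, -102.4, 120.0]] [np.float64(-9.5), np.float64(-96.8), np.float64(170.5), np.float64(77.7)] [529.6 -84.6 120. ]
```

View pics/w3.png

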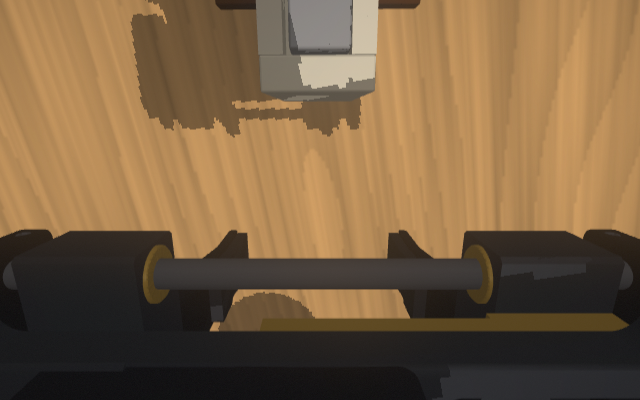

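The mould stands square against the batten, with its near top edge level at row 92 between columns 260 and 376. Next I lower the narrowed fingers behind it near its top and push.

Request:
jog_arm --pt "0 0 -0.036 0 0.03" --pt "0.008 0.05 -0.036 0 0.03" --pt "0.01 0.062 -0.036 0 0.03" --pt "0.01 0.062 -0.036 0 0.03"

```text
t: 7.75
eef_pos: [526.2, -114.5, 123.6]
eef_rot: [[0.156, 0.988, 0.0], [0.988, -0.156, 0.0], [0.0, 0.0, -1.0]]
contact_force: [0.1, -1.6, 0.0]
width: 0.382
gripper_force: 0.4
```

Request:
jog_arm --pt "0.001 0.006 0 0 0.03" --pt "0.002 0.012 0 0 0.03" --pt "0.003 0.018 0 0 0.03" --pt "0.004 0.024 0 0 0.03"

```text
t: 8.25
eef_pos: [530.0, -93.8, 124.3]
eef_rot: [[0.161, 0.987, 0.001], [0.987, -0.161, -0.001], [-0.001, 0.002, -1.0]]
contact_force: [-0.9, -5.0, 5.2]
width: 0.344
gripper_force: 3.2
```

Request:
jog_arm --pt "0.001 0.006 0.002 0 0.03" --pt "0.002 0.012 0.004 0 0.03" --pt "0.003 0.018 0.007 0 0.03" --pt "0.004 0.024 0.01 0 0.03"

```text
t: 8.75
eef_pos: [533.6, -67.7, 133.6]
eef_rot: [[0.159, 0.987, -0.0], [0.987, -0.159, 0.0], [0.0, -0.0, -1.0]]
contact_force: [-0.5, -0.2, -0.4]
width: 0.343
gripper_force: 0.2
```

Request:
jog_arm --pt "0.001 0.005 0.002 0 0.03" --pt "0.002 0.01 0.004 0 0.03" --pt "0.0025 0.015 0.006 0 0.03"

```text
t: 9.12
eef_pos: [536.2, -52.6, 139.6]
eef_rot: [[0.159, 0.987, -0.0], [0.987, -0.159, 0.0], [0.0, -0.0, -1.0]]
contact_force: [-0.3, -1.0, -1.0]
width: 0.347
gripper_force: 0.0
```

```bash
python3 - <<'E'
from h import *
from plant import bot
a=bot.snapshot('side')[150:290,230:370,::-1];b=bot.snapshot('top')[150:290,240:400,::-1]
cv2.imwrite('pics/c4.png',np.hstack([cv2.resize(a,(400,400)),cv2.resize(b,(400,350)).copy() if 0 else cv2.resize(b,(400,400))]))
E
```

```text
(no output)
```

View pics/c4.png

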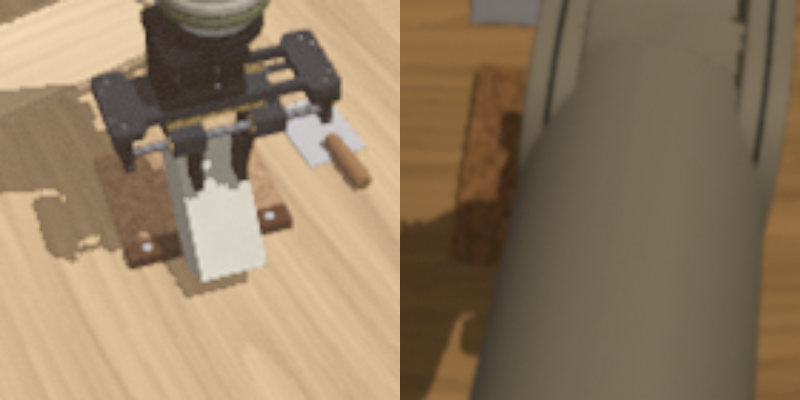

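The crop shows the mould tilted or lying, with its lower end overhanging the batten. I'll push a bit further to make sure, which is safe because the fingertips are above 86 mm, then back off and look.

Request:
jog_arm --pt "0.001 0.008 0 0 0.03" --pt "0.002 0.016 0 0 0.03" --pt "0.004 0.024 0 0 0.03" --pt "0.005 0.03 0 0 0.03" --pt "0.005 0.03 0.06 0 0.087" --pt "-0.005 -0.02 0.1 0 0.087" --pt "-0.015 -0.08 0.15 0 0.087" --pt "-0.015 -0.1 0.18 0 0.087" --pt "-0.015 -0.1 0.18 0 0.087"

```text
t: 10.35
eef_pos: [521.6, -156.6, 322.8]
eef_rot: [[0.164, 0.986, 0.005], [0.986, -0.164, -0.001], [-0.0, 0.006, -1.0]]
contact_force: [0.3, 0.5, -0.9]
width: 0.83
gripper_force: 0.0
```

```bash
python3 - <<'E'
from h import *
from plant import bot
s=bot.state();print(s['eef_pos'].round(1),s['joint_pos'].round(2))
m=bot.camera_model('wrist');im=bot.snapshot('wrist')[:,:,::-1].copy();cv2.imwrite('pics/w5.png',im);np.save('w5.npy',m,allow_pickle=True);print((-m['R'].T@m['t']).round())
h=cv2.cvtColor(im,cv2.COLOR_BGR2HSV)
w=(h[...,1]<110)&(h[...,2]>120);w[235:]=0;w[:,:150]=0;w[:,430:]=0
for a,c,bx,kk in blobs(w,150):
    W=on(m,bx,86);print('w',a,bx.round(1).tolist(),W.round(1).tolist(),[np.degrees(np.arctan2(*(W[(i+1)%4]-W[i])[[1,0]])).round(1) for i in range(4)],W.mean(0).round(1))
E
```

```text
[ 521.6 -156.6  322.8] [-0.5   0.13  0.79  1.59 -0.09  1.46  0.13]
[531. -88. 461.]
w 1093 [[285.79998779296875, 98.9000015258789], [288.1000061035156, -1.2000000476837158], [342.20001220703125, 0.0], [339.8999938964844, 100.0999984741211]] [[502.0, -66.4, 86.0], [522.6, 28.8, 86.0], [576.8, 18.7, 86.0], [560.1, -77.4, 86.0]] [np.float64(77.8), np.float64(-10.5), np.float64(-99.8), np.float64(169.3)] [540.4 -24.1  86. ]
w 202 [[284.0, 0.0], [308.0, 0.0], [308.0, 9.0], [284.0, 9.0]] [[518.3, 28.3, 86.0], [542.4, 24.4, 86.0], [541.0, 16.3, 86.0], [516.8, 20.3, 86.0]] [np.float64(-9.3), np.float64(-99.9), np.float64(170.7), np.float64(79.1)] [529.6  22.3  86. ]
w 182 [[414.0, 0.0], [429.0, 0.0], [429.0, 11.0], [414.0, 11.0]] [[649.1, 6.8, 86.0], [664.2, 4.4, 86.0], [663.4, -5.7, 86.0], [648.2, -3.2, 86.0]] [np.float64(-9.3), np.float64(-94.5), np.float64(170.7), np.float64(84.9)] [6.562e+02 6.000e-01 8.600e+01]
```

View pics/w5.png

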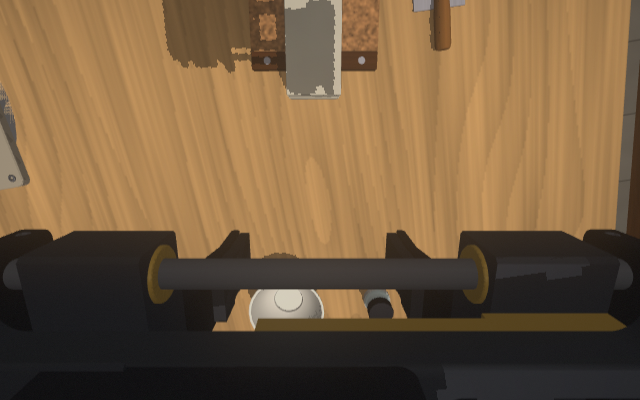

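The mould lies flat on the cork, overhanging the batten by about 40 mm. Its near end is at (286–341, 99), and the top face carries a shadow. I'll shift to see the whole of it.

Request:
jog_arm --pt "0.01 0.06 0 0 0.087" --pt "0.015 0.1 0 0 0.087" --pt "0.015 0.1 0 0 0.087" --pt "0.015 0.1 0 0 0.087"

```text
t: 10.9
eef_pos: [535.9, -52.7, 318.7]
eef_rot: [[0.158, 0.987, -0.001], [0.987, -0.158, -0.0], [-0.001, -0.001, -1.0]]
contact_force: [0.4, -0.4, 0.5]
width: 0.996
gripper_force: 0.0
```

```bash
python3 - <<'E'
from h import *
from plant import bot
s=bot.state();print(s['eef_pos'].round(1),s['joint_pos'].round(2))
m=bot.camera_model('wrist');im=bot.snapshot('wrist')[:,:,::-1].copy();cv2.imwrite('pics/w6.png',im);np.save('w6.npy',m,allow_pickle=True);print((-m['R'].T@m['t']).round())
h=cv2.cvtColor(im,cv2.COLOR_BGR2HSV)
w=(h[...,1]<85)&(h[...,2]>60);w[235:]=0;w[:,:200]=0;w[:,430:]=0
for a,c,bx,kk in blobs(w,1000):
    W=on(m,bx,86);print('w',a,bx.round(1).tolist(),W.round(1).tolist(),[np.degrees(np.arctan2(*(W[(i+1)%4]-W[i])[[1,0]])).round(1) for i in range(4)],W.mean(0).round(1),cv2.approxPolyDP(kk,3,True)[:,0].tolist())
cv2.imwrite('pics/w6b.png',im)
E
```

```text
[535.9 -52.7 318.7] [-0.63  0.11  0.71  1.6  -0.07  1.46 -0.08]
[546.  16. 457.]
w 5832 [[290.0, 80.0], [345.0, 80.0], [345.0, 188.0], [290.0, 188.0]] [[522.4, 55.5, 86.0], [580.3, 46.2, 86.0], [564.2, -70.6, 86.0], [501.3, -60.5, 86.0]] [np.float64(-9.1), np.float64(-97.9), np.float64(170.9), np.float64(79.7)] [542.   -7.3  86. ] [[291, 80], [292, 187], [342, 188], [345, 81]]
w 1413 [[410.0, 23.0], [429.0, 23.0], [429.0, 98.0], [410.0, 98.0]] [[653.5, 90.2, 86.0], [672.7, 87.1, 86.0], [667.4, 13.7, 86.0], [647.1, 17.0, 86.0]] [np.float64(-9.1), np.float64(-94.1), np.float64(170.9), np.float64(85.0)] [660.2  52.   86. ] [[429, 23], [410, 25], [413, 98], [429, 96]]
```

View pics/w6b.png

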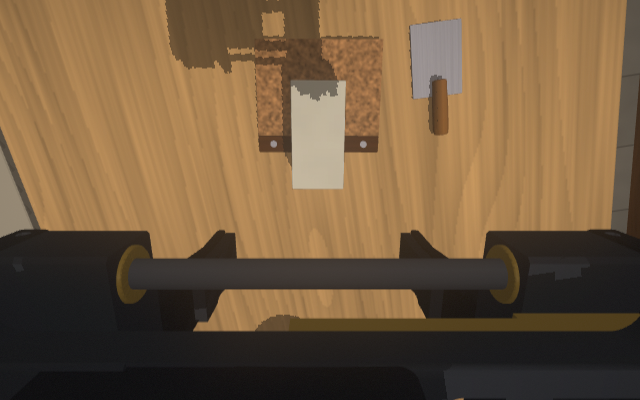

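The whole upper half is now visible, with corners (291,80), (345,81), (342,188) and (292,187). It lies on the cork, square to the batten.

```bash
python3 - <<'E'
from h import *
L=lambda n:np.load(n+'.npy',allow_pickle=True).item()
q=np.array([[290.5,80],[345,80.5],[343,188.5],[291.5,187.5]])
W=on(L('w6'),q,86);print(W.round(1).tolist(),W.mean(0).round(1),[np.hypot(*(W[(i+1)%4]-W[i])[:2]).round(1) for i in range(4)],[np.degrees(np.arctan2(*(W[(i+1)%4]-W[i])[[1,0]])).round(1) for i in range(4)])
print(tri(L('w5'),(286,99),L('w6'),(291.5,187.5)).round(1),tri(L('w5'),(340.5,99.5),L('w6'),(343,188.5)).round(1))
E
```

```text
[[522.9, 55.4, 86.0], [580.2, 45.7, 86.0], [561.8, -70.8, 86.0], [503.1, -60.2, 86.0]] [542.   -7.5  86. ] [np.float64(58.1), np.float64(117.9), np.float64(59.6), np.float64(117.3)] [np.float64(-9.6), np.float64(-99.0), np.float64(169.8), np.float64(80.3)]
[500.3 -65.2  61.6] [562.8 -76.2  62.8]
```

```bash
python3 - <<'E'
from h import *
from plant import bot
L=lambda n:np.load(n+'.npy',allow_pickle=True).item()
m=bot.camera_model('side');im=bot.snapshot('side')[:,:,::-1].copy();cv2.imwrite('pics/s7.png',im)
def proj(m,X):
    c=m['R']@X+m['t'];return (m['fx']*c[0]/c[2]+m['cx'],m['fy']*c[1]/c[2]+m['cy'])
for X in ([522.9,55.4,86],[580.2,45.7,86],[561.8,-70.8,86],[503.1,-60.2,86]):print(np.round(proj(m,np.array(X)),1))
h=cv2.cvtColor(im,cv2.COLOR_BGR2HSV)
w=(h[...,1]<90)&(h[...,2]>110);k=np.zeros_like(w);k[180:280,260:360]=1
for a,c,bx,kk in blobs(w&k,80):
    print(a,c.round(1),cv2.approxPolyDP(kk,2,True)[:,0].tolist())
cv2.imwrite('pics/s7c.png',cv2.resize(im[170:290,240:370],None,fx=5,fy=5,interpolation=cv2.INTER_CUBIC))
E
```

```text
[282.8 195.7]
[303.6 190.9]
[318.3 221.4]
[295.4 226.9]
8323 [312.7 232.2] [[260, 183], [261, 196], [272, 194], [279, 189], [285, 191], [284, 215], [295, 242], [300, 247], [295, 248], [288, 242], [276, 245], [270, 236], [265, 218], [260, 215], [260, 279], [359, 279], [359, 216], [352, 216], [343, 201], [346, 196], [359, 207], [359, 180], [265, 180]]
```

View pics/s7c.png

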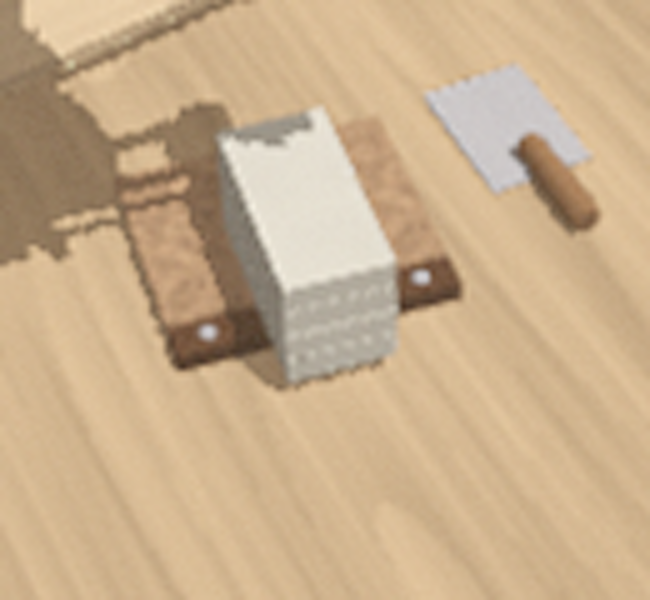

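The side crop puts the top face's corners at about (283,196), (305,191), (319,222) and (297,229). That agrees with the z = 86 projection to about 1 px, and the halves are closed. Next I grip the upper half.

Request:
jog_arm --pt "0.006 0.042 -0.05 0 0.087" --pt "0.006 0.042 -0.11 0 0.087" --pt "0.006 0.042 -0.17 0 0.087" --pt "0.006 0.042 -0.2 0 0.087" --pt "0.006 0.042 -0.2 0 0.087" --pt "0.006 0.042 -0.2 0 0.087"

```text
t: 11.75
eef_pos: [543.1, -11.6, 121.1]
eef_rot: [[0.16, 0.987, 0.002], [0.987, -0.16, 0.0], [0.0, 0.002, -1.0]]
contact_force: [0.9, 0.1, 0.5]
width: 1.003
gripper_force: 0.0
```

Request:
jog_arm --pt "-0.001 0.001 -0.02 0 0.087" --pt "-0.001 0.001 -0.04 0 0.087" --pt "-0.001 0.001 -0.044 0 0.087" --pt "-0.001 0.001 -0.044 0 0.087"

```text
t: 12.25
eef_pos: [542.0, -10.1, 76.8]
eef_rot: [[0.159, 0.987, 0.002], [0.987, -0.159, 0.0], [0.001, 0.002, -1.0]]
contact_force: [0.6, -0.3, 0.2]
width: 0.999
gripper_force: 0.0
```

Request:
jog_arm --force 25 --pt "0 0 0 0 0.05" --pt "0 0 0 0 0.05" --pt "0 0 0 0 0.05" --pt "0 0 0 0 0.05" --pt "0 0 0 0 0.05"

```text
t: 12.88
eef_pos: [541.5, -10.0, 75.8]
eef_rot: [[0.159, 0.987, 0.001], [0.987, -0.159, 0.0], [0.0, 0.001, -1.0]]
contact_force: [0.6, -0.2, 2.8]
width: 0.688
gripper_force: 25.0
```

Request:
jog_arm --pt "0 0 0.003 0 0.05" --pt "0 0 0.006 0 0.05" --pt "0 0 0.01 0 0.05" --pt "0 0 0.014 0 0.05" --pt "0 0 0.02 0 0.05" --pt "0 0 0.026 0 0.05" --pt "0 0 0.03 0 0.05"

```text
t: 13.75
eef_pos: [541.4, -10.0, 106.1]
eef_rot: [[0.159, 0.987, 0.001], [0.987, -0.159, 0.0], [0.0, 0.001, -1.0]]
contact_force: [0.4, 0.7, -3.1]
width: 0.689
gripper_force: 25.0
```

Request:
jog_arm --pt "0 0 0.04 0 0.05" --pt "0 0 0.08 0 0.05" --pt "0 0 0.08 0 0.05" --pt "0 0 0.08 0 0.05"

```text
t: 14.25
eef_pos: [540.8, -9.9, 184.9]
eef_rot: [[0.159, 0.987, -0.001], [0.987, -0.159, 0.0], [0.0, -0.001, -1.0]]
contact_force: [0.1, -0.3, -4.2]
width: 0.685
gripper_force: 25.0
```

```bash
python3 - <<'E'
from h import *
from plant import bot
f=[]
for i in range(4):
    im=bot.snapshot('side')[:,:,::-1].copy();f.append(bot.state()['contact_force'][2])
print(np.round(f,2))
cv2.imwrite('pics/s8.png',im)
h=cv2.cvtColor(im,cv2.COLOR_BGR2HSV)
c=h[170:290,240:370]
for r in range(20,80,4): print(r+170,' '.join(f'{a}/{b}' for a,b in c[r,35:90:4,1:]))
E
```

```text
[-2.17 -3.21 -3.67 -2.29]
190 81/209 82/199 88/201 57/58 26/193 22/230 21/228 22/229 22/229 22/228 20/229 80/219 83/213 5/205
194 79/212 81/207 83/210 91/134 34/128 21/230 23/233 25/214 25/187 31/174 28/175 81/218 81/221 85/205
198 86/189 87/143 95/134 91/146 47/131 27/180 28/176 31/173 27/188 27/189 29/173 76/214 79/217 75/223
202 94/138 102/135 98/130 102/123 19/123 26/189 28/163 29/177 26/178 28/176 52/176 90/196 80/218 77/218
206 106/130 102/130 87/129 27/158 28/100 28/185 28/154 23/221 40/213 96/194 97/184 93/195 79/209 79/214
210 100/132 100/132 106/125 31/158 29/149 21/124 21/121 10/180 22/232 92/200 97/192 93/198 93/197 81/212
214 105/129 99/134 104/125 33/146 34/148 20/125 21/122 11/168 20/202 41/218 90/198 90/203 94/190 80/201
218 97/126 104/128 100/127 34/129 30/160 27/103 28/102 17/123 27/140 21/232 96/175 96/184 96/184 91/190
222 98/130 98/130 102/130 84/131 33/155 32/137 27/143 12/166 11/157 22/231 74/203 94/187 101/171 111/124
226 98/130 106/120 102/133 99/129 38/135 22/230 19/121 9/163 13/161 22/223 20/234 121/114 18/166 115/115
230 101/149 107/126 96/144 101/146 45/124 22/234 24/222 26/179 23/228 25/211 19/213 133/90 102/90 103/116
234 97/169 114/130 131/111 119/116 120/81 28/199 32/167 23/232 22/231 26/196 29/174 61/200 77/218 76/221
238 118/123 130/114 124/115 113/102 101/83 43/124 29/174 27/178 28/179 29/178 29/167 71/206 79/216 79/217
242 103/92 112/84 95/155 85/195 96/149 88/142 29/174 28/176 29/176 43/166 78/140 81/215 83/211 76/218
246 79/216 83/203 80/216 83/206 83/210 95/145 68/154 87/196 79/220 77/221 79/220 81/215 81/218 81/208
```

Rows 210–226 of the side view show neutral grey in the lower half, so the bust stayed there, and the hand carries only about 2.8 N. Next I take the upper half to the free bench in front.

Request:
jog_arm --pt "-0.006 -0.035 0 0 0.05" --pt "-0.012 -0.08 0 0 0.05" --pt "-0.02 -0.13 0 0 0.05" --pt "-0.026 -0.17 -0.02 0 0.05" --pt "-0.026 -0.17 -0.06 0 0.05" --pt "-0.026 -0.17 -0.1 0 0.05" --pt "-0.026 -0.17 -0.13 0 0.05" --pt "-0.026 -0.17 -0.148 0 0.05" --pt "-0.026 -0.17 -0.153 0 0.05" --pt "-0.026 -0.17 -0.153 0 0.05"

```text
t: 15.7
eef_pos: [515.6, -180.2, 33.1]
eef_rot: [[0.159, 0.987, 0.001], [0.987, -0.159, -0.0], [-0.0, 0.001, -1.0]]
contact_force: [-0.8, 0.8, -2.6]
width: 0.688
gripper_force: 25.0
```

Request:
jog_arm --pt "0 0 -0.003 0 0.05" --pt "0 0 -0.005 0 0.05" --pt "0 0 -0.005 0 0.05"

```text
t: 16.08
eef_pos: [515.3, -180.0, 27.7]
eef_rot: [[0.159, 0.987, 0.0], [0.987, -0.159, 0.0], [0.0, 0.0, -1.0]]
contact_force: [0.5, -0.5, -3.1]
width: 0.685
gripper_force: 25.0
```

Request:
jog_arm --pt "0 0 -0.001 0 0.05" --pt "0 0 -0.002 0 0.05" --pt "0 0 -0.002 0 0.05"

```text
t: 16.45
eef_pos: [515.3, -180.0, 26.0]
eef_rot: [[0.159, 0.987, 0.0], [0.987, -0.159, 0.0], [0.0, 0.0, -1.0]]
contact_force: [-3.1, 0.9, 4.9]
width: 0.688
gripper_force: 25.0
```

Request:
jog_arm --pt "0 0 0 0 0.087" --pt "0 0 0 0 0.087" --pt "0 0 0 0 0.087" --pt "0 0 0.05 0 0.087" --pt "0 0 0.11 0 0.087" --pt "0.01 0.04 0.17 0 0.087" --pt "0.015 0.08 0.2 0 0.087" --pt "0.02 0.11 0.22 0 0.087" --pt "0.02 0.11 0.22 0 0.087" --pt "0.02 0.11 0.22 0 0.087"

```text
t: 17.7
eef_pos: [534.8, -70.8, 245.1]
eef_rot: [[0.159, 0.987, -0.001], [0.987, -0.159, -0.0], [-0.0, -0.0, -1.0]]
contact_force: [0.1, -1.1, 0.1]
width: 1.004
gripper_force: 0.0
```

```bash
python3 - <<'E'
from h import *
from plant import bot
s=bot.state();print(s['eef_pos'].round(1),s['joint_pos'].round(2))
m=bot.camera_model('wrist');im=bot.snapshot('wrist')[:,:,::-1].copy();cv2.imwrite('pics/w9.png',im);np.save('w9.npy',m,allow_pickle=True);print((-m['R'].T@m['t']).round())
h=cv2.cvtColor(im,cv2.COLOR_BGR2HSV)
w=(h[...,1]<85)&(h[...,2]>60);w[235:]=0;w[:,:200]=0;w[:,400:]=0
for a,c,bx,kk in blobs(w,500):
    W=on(m,bx,50);print('white',a,bx.round(1).tolist(),W.round(1).tolist(),W.mean(0).round(1))
g=w&(h[...,1]<17)
for a,c,bx,kk in blobs(g,60):
    W=on(m,bx,65);print('grey',a,bx.round(1).tolist(),W.round(1).tolist(),W.mean(0).round(1))
for r in range(40,210,8): print(r,' '.join(f'{a}/{b}' for a,b in h[r,276:364:6,1:]))
E
```

```text
[534.8 -70.8 245.1] [-0.62  0.16  0.75  1.72 -0.11  1.31 -0.01]
[545.  -2. 384.]
white 7667 [[284.0, 54.0], [347.0, 54.0], [347.0, 181.0], [284.0, 181.0]] [[522.6, 56.9, 50.0], [581.1, 47.5, 50.0], [564.5, -72.9, 50.0], [500.1, -62.5, 50.0]] [542.1  -7.8  50. ]
white 941 [[290.0, 214.0], [342.0, 214.0], [342.0, 234.0], [290.0, 234.0]] [[499.8, -98.6, 50.0], [554.3, -107.5, 50.0], [551.2, -129.8, 50.0], [495.7, -120.9, 50.0]] [ 525.2 -114.2   50. ]
40 142/163 143/170 139/152 136/116 132/89 129/87 127/84 133/98 134/97 129/81 130/94 139/138 140/167 140/155 141/147
48 142/165 127/88 127/86 132/91 129/85 127/88 130/98 127/88 127/94 134/95 133/107 139/154 138/131 137/143 138/157
56 141/163 126/83 93/118 97/124 17/134 24/86 23/87 21/87 21/87 23/87 119/101 132/139 142/162 140/144 141/154
64 129/101 126/83 47/195 47/195 15/134 21/86 21/86 24/86 23/87 24/86 50/117 50/117 141/157 138/153 137/153
72 139/160 129/95 47/169 48/117 14/128 25/81 22/80 25/81 25/81 25/81 48/117 48/117 137/143 139/152 139/149
80 126/91 126/83 48/116 47/115 48/116 41/81 29/79 28/82 41/87 48/117 48/117 46/116 140/146 140/
[... 1136 characters left out ...]
201 51/121 49/173 49/201 48/201 48/200 48/200 49/120 48/176 47/202 130/185 129/176 130/187
176 127/166 128/178 47/199 49/172 47/202 48/200 47/201 48/200 48/200 40/203 47/167 47/201 130/184 130/173 130/188
184 130/167 130/180 130/192 128/181 129/180 130/182 128/182 129/180 129/188 129/193 128/177 129/184 128/183 129/172 130/190
192 129/170 129/180 131/189 130/182 128/179 130/184 128/180 130/181 129/188 129/191 129/178 129/182 130/184 129/176 132/183
200 129/168 130/178 130/178 130/184 129/182 129/184 128/177 128/178 129/182 128/185 129/182 128/177 130/187 130/183 130/175
208 128/169 132/178 119/111 119/116 118/112 121/112 118/108 117/109 118/108 118/112 119/118 131/175 131/185 130/183 129/172
```

Request:
jog_arm --pt "0.008 0.05 0 0 0.087" --pt "0.008 0.05 0 0 0.087" --pt "0.008 0.05 0 0 0.087"

```text
t: 18.12
eef_pos: [542.9, -21.3, 245.0]
eef_rot: [[0.16, 0.987, -0.001], [0.987, -0.16, -0.001], [-0.001, -0.001, -1.0]]
contact_force: [-0.4, -0.9, 0.4]
width: 0.998
gripper_force: 0.0
```

```bash
python3 - <<'E'
from h import *
from plant import bot
m=bot.camera_model('wrist');im=bot.snapshot('wrist')[:,:,::-1].copy();cv2.imwrite('pics/w10.png',im);np.save('w10.npy',m,allow_pickle=True)
s=bot.state();print(s['eef_pos'].round(1))
R={}
for n in('w9','w10'):
    m=np.load(n+'.npy',allow_pickle=True).item();h=cv2.cvtColor(cv2.imread(f'pics/{n}.png'),cv2.COLOR_BGR2HSV)
    g=(h[...,1]<36)&(h[...,2]>65)&(h[...,2]<160);g[235:]=0;g[:,:285]=0;g[:,:][:,346:]=0;g[:50 if n=='w9' else 80]=0
    bl=blobs(g,150)
    for a,c,bx,kk in bl: print(n,a,c.round(1),cv2.boundingRect(kk))
    a,c,bx,kk=bl[0];r0,r1=kk[:,0,1].min(),kk[:,0,1].max()
    for r in range(r0,r1+1,5):
        x=np.where(g[r])[0]
        if len(x):print(r,x.min(),x.max(),len(x),on(m,[[x.min(),r],[x.max()+1,r]],65)[:,:2].round(1).tolist())
E
```

```text
[542.9 -21.7 245.2]
w9 2925 [315.1 105.1] (297, 55, 37, 108)
55 298 331 34 [[535.9, 51.4], [566.0, 46.6]]
60 298 332 35 [[535.2, 47.3], [566.3, 42.3]]
65 298 332 35 [[534.4, 43.2], [565.7, 38.1]]
70 298 331 34 [[533.7, 39.0], [564.2, 34.1]]
75 307 324 18 [[541.0, 33.5], [557.2, 30.9]]
80 307 323 17 [[540.3, 29.3], [555.7, 26.8]]
85 307 323 17 [[539.6, 25.0], [555.0, 22.5]]
90 306 324 19 [[538.0, 20.9], [555.2, 18.1]]
95 299 330 32 [[530.8, 17.6], [560.1, 12.8]]
100 297 333 37 [[528.2, 13.5], [562.1, 8.0]]
105 297 333 37 [[527.4, 9.1], [561.5, 3.6]]
110 297 333 37 [[526.7, 4.7], [560.8, -0.8]]
115 297 333 37 [[525.9, 0.2], [560.2, -5.3]]
120 297 333 37 [[525.1, -4.3], [559.5, -9.8]]
125 298 332 35 [[525.2, -8.9], [557.9, -14.2]]
130 308 322 15 [[533.8, -15.0], [547.8, -17.3]]
135 308 322 15 [[533.0, -19.6], [547.1, -21.9]]
140 306 325 20 [[530.3, -23.9], [549.2, -27.0]]
145 301 329 28 [[524.8, -27.8], [552.3, -32.3]]
150 301 329 28 [[523.9, -32.5], [551.6, -37.0]]
155 304 326 23 [[526.0, -37.7], [548.0, -41.3]]
160 308 322 15 [[529.0, -43.1], [543.4, -45.5]]
w10 2609 [315.2 157.8] (29
[... 244 characters left out ...]
]
137 308 323 16 [[540.6, 28.0], [555.7, 25.6]]
142 307 324 18 [[538.9, 23.5], [555.9, 20.7]]
147 303 328 26 [[534.3, 19.4], [559.0, 15.4]]
152 298 332 35 [[528.7, 15.5], [562.1, 10.1]]
157 298 333 36 [[527.9, 10.8], [562.3, 5.2]]
162 298 333 36 [[527.0, 6.0], [561.6, 0.4]]
167 298 333 36 [[526.2, 1.1], [560.9, -4.5]]
172 298 332 35 [[525.3, -3.7], [559.2, -9.2]]
177 299 331 33 [[525.4, -8.8], [557.5, -14.0]]
182 308 322 15 [[533.3, -15.1], [548.0, -17.5]]
187 307 324 18 [[531.5, -20.0], [549.1, -22.8]]
192 304 327 24 [[527.7, -24.5], [551.3, -28.3]]
197 301 329 29 [[523.8, -29.1], [552.5, -33.7]]
202 304 326 23 [[525.9, -34.7], [548.7, -38.4]]
207 308 323 16 [[529.0, -40.5], [544.9, -43.1]]
```

Both views agree at z = 65, with the socle's far edge at y ≈ 49.5 and the chest's lower edge at y ≈ −11.5. The chest centre is therefore about (543.7, 1.7), and I'll grip it 12 mm towards the head.

Request:
jog_arm --pt "-0.001 0.011 -0.05 0 0.055" --pt "-0.001 0.011 -0.1 0 0.055" --pt "-0.001 0.011 -0.14 0 0.055" --pt "-0.001 0.011 -0.16 0 0.055" --pt "-0.001 0.011 -0.169 0 0.055" --pt "-0.001 0.011 -0.169 0 0.055" --pt "-0.001 0.011 -0.169 0 0.055"

```text
t: 19.05
eef_pos: [542.9, -9.4, 77.6]
eef_rot: [[0.159, 0.987, 0.002], [0.987, -0.159, 0.0], [0.001, 0.002, -1.0]]
contact_force: [0.7, -0.3, 0.2]
width: 0.633
gripper_force: 0.0
```

```bash
python3 - <<'E'
from h import *
from plant import bot
m=bot.camera_model('top');im=cv2.imread('pics/top0.png')
h=cv2.cvtColor(im,cv2.COLOR_BGR2HSV)
g=cv2.cvtColor(im,cv2.COLOR_BGR2GRAY).astype(int)
for r in range(166,292,12): print(r,g[r,204:228].tolist())
print(on(m,[[211,168],[218,284]],30).round(1).tolist(), on(m,[[480,258],[483,196]],40).round(0).tolist())
print(on(m,[[157.5,143],[164,290]],220).round(1).tolist())
E
```

```text
166 [106, 107, 107, 107, 106, 103, 104, 105, 107, 106, 107, 106, 106, 107, 107, 107, 107, 107, 107, 107, 107, 106, 106, 107]
178 [111, 109, 110, 113, 116, 115, 107, 89, 88, 98, 102, 103, 105, 106, 106, 106, 106, 106, 106, 106, 106, 106, 106, 106]
190 [123, 121, 119, 119, 117, 116, 114, 104, 87, 87, 95, 99, 99, 100, 99, 99, 99, 100, 99, 99, 99, 99, 99, 99]
202 [126, 124, 122, 121, 123, 125, 125, 123, 111, 91, 88, 94, 97, 97, 98, 98, 98, 99, 98, 99, 99, 98, 99, 98]
214 [127, 126, 123, 122, 122, 123, 125, 126, 124, 114, 95, 91, 96, 98, 99, 99, 99, 100, 100, 100, 101, 101, 101, 102]
226 [127, 126, 124, 123, 121, 121, 123, 124, 125, 121, 113, 100, 103, 111, 113, 111, 108, 105, 104, 104, 105, 105, 105, 106]
238 [124, 125, 124, 123, 122, 121, 121, 123, 124, 122, 118, 108, 95, 96, 101, 101, 102, 102, 102, 103, 102, 102, 102, 102]
250 [123, 123, 124, 123, 123, 121, 121, 122, 123, 123, 121, 115, 104, 95, 98, 103, 103, 104, 104, 104, 104, 105, 104, 104]
262 [121, 122, 123, 123, 122, 121, 120, 120, 121, 122, 121, 120, 113, 100, 93, 97, 102, 102, 103, 103, 103, 102, 102, 103]
274 [118, 120, 121, 121, 121, 120, 121, 120, 120, 120, 120, 121, 119, 111, 97, 91, 100, 105, 107, 107, 106, 107, 107, 107]
286 [82, 81, 81, 84, 85, 83, 83, 88, 95, 99, 98, 98, 100, 103, 105, 106, 106, 107, 106, 106, 106, 106, 106, 105]
[[644.3, 229.5, 30.0], [388.1, 200.6, 30.0]] [[442.0, -357.0, 40.0], [576.0, -374.0, 40.0]]
[[638.2, 269.9, 220.0], [383.4, 238.5, 220.0]]
```

Request:
jog_arm --force 15 --pt "-0.0005 0 -0.002 0 0.055" --pt "-0.0005 0 -0.002 0 0.055" --pt "-0.0005 0 -0.002 0 0.025" --pt "-0.0005 0 -0.002 0 0.025" --pt "-0.0005 0 -0.002 0 0.025" --pt "-0.0005 0 -0.002 0 0.025"

```text
t: 19.8
eef_pos: [541.8, -9.0, 74.6]
eef_rot: [[0.159, 0.987, 0.0], [0.987, -0.159, -0.0], [0.0, 0.0, -1.0]]
contact_force: [-0.4, 0.1, 0.8]
width: 0.41
gripper_force: 15.0
```

Request:
jog_arm --pt "0 0 0.003 0 0.025" --pt "0 0 0.007 0 0.025" --pt "0 0 0.012 0 0.025" --pt "0 0 0.02 0 0.025" --pt "0 0 0.03 0 0.025" --pt "0 0 0.05 0 0.025" --pt "0 0 0.08 0 0.025" --pt "0 0 0.08 0 0.025"

```text
t: 20.8
eef_pos: [543.1, -9.1, 157.1]
eef_rot: [[0.159, 0.987, 0.004], [0.987, -0.159, 0.001], [0.002, 0.004, -1.0]]
contact_force: [-0.2, -0.5, -0.7]
width: 0.412
gripper_force: 15.0
```

```bash
python3 - <<'E'
from h import *
from plant import bot
f=[]
for i in range(2):
    im=bot.snapshot('side')[:,:,::-1].copy();f.append(bot.state()['contact_force'])
s=bot.state();print(np.round(f,2).tolist(),s['width'],s['gripper_force'],s['joint_pos'].round(2))
cv2.imwrite('pics/s11.png',im)
m=bot.camera_model('side')
h=cv2.cvtColor(im,cv2.COLOR_BGR2HSV)
for r in range(186,226,3): print(r,' '.join(f'{a}/{b}' for a,b in h[r,262:340:5,1:]))
# where the held bust should be: chest 12 mm ahead of TCP grip; socle end / head end
u=np.array([.159,.987,0]);c=s['eef_pos']+12*u;c[2]=74.6+80-74.6+50
for n,d in(('socle',50),('head',-51)):
    X=m['R']@(c+d*u)+m['t'];print(n,(m['fx']*X[0]/X[2]+m['cx']).round(),(m['fy']*X[1]/X[2]+m['cy']).round())
E
```

```text
[[1.26, -0.41, -0.56], [-0.53, 0.15, -1.1]] 0.4103680448654476 14.997297674417496 [-0.67  0.25  0.69  1.83 -0.18  1.12 -0.07]
186 81/215 58/62 61/130 87/191 96/175 51/55 75/61 22/118 4/119 62/62 96/152 78/222 80/211 81/221 17/206 4/201
189 87/159 96/93 81/216 82/201 80/216 88/198 74/55 11/164 19/124 77/60 83/197 81/217 81/215 5/203 5/203 5/202
192 93/142 98/128 81/214 82/208 83/207 83/209 71/65 22/117 17/121 51/70 85/194 78/217 80/221 5/187 5/204 6/203
195 90/139 90/144 84/200 79/214 87/197 80/220 73/63 13/142 12/131 77/145 98/179 81/214 79/219 81/217 5/205 5/204
198 92/138 94/149 97/142 80/213 84/203 87/188 72/60 17/121 8/169 89/170 96/191 96/200 80/216 78/221 5/203 5/204
201 94/139 90/144 89/143 97/137 102/123 100/117 95/147 26/97 11/169 12/167 96/197 94/190 81/216 79/219 85/208 6/203
204 97/142 99/134 107/126 104/123 105/122 87/132 101/142 38/127 8/159 7/153 93/189 96/199 80/213 78/216 79/220 5/208
207 95/139 104/130 101/124 104/132 110/121 30/160 101/119 47/148 16/128 30/128 96/192 92/200 93/190 79/217 80/218 63/197
210 95/142 105/131 105/122 105/129 95/132 30/160 32/159 35/153 26/135 23/236 93/194 93/194 93/201 79/215 79/214 79/220
213 88/145 98/120 99/121 99/173 107/117 33/148 38/147 26/210 27/202 22/221 97/191 93/191 92/193 83/199 83/213 80/219
216 93/140 99/136 99/129 94/133 97/132 39/125 35/144 27/201 23/223 30/168 62/207 91/200 91/184 88/205 81/215 80/218
219 99/142 98/128 97/190 102/118 104/118 39/125 33/160 22/230 21/227 23/214 23/230 97/190 96/184 94/189 82/201 82/214
222 89/144 95/134 97/187 95/204 93/202 90/130 23/214 22/234 23/230 30/163 21/231 93/194 102/173 112/121 81/208 80/219
225 85/188 85/197 96/193 96/188 93/190 99/129 23/223 22/220 27/189 31/173 21/231 133/109 33/149 122/115 84/198 81/204
socle 292.0 181.0
head 304.0 207.0
```

The bust is held, with its head near (304,205) in the side view, width 35.7 mm and no slip. I move before the rack, turned square to it, and measure the tier's front edge.

Request:
jog_arm --pt "-0.005 0.015 0.01 2 0.025" --pt "-0.012 0.04 0.01 5 0.025" --pt "-0.02 0.065 0.01 8 0.025" --pt "-0.03 0.09 0.01 11 0.025" --pt "-0.04 0.115 0.01 14 0.025" --pt "-0.048 0.13 0.01 15.7 0.025" --pt "-0.048 0.135 0.01 15.7 0.025" --pt "-0.048 0.135 0.01 15.7 0.025"

```text
t: 21.9
eef_pos: [494.0, 125.7, 164.6]
eef_rot: [[-0.114, 0.994, 0.0], [0.994, 0.114, -0.0], [-0.0, 0.0, -1.0]]
contact_force: [-0.3, -0.7, -1.1]
width: 0.413
gripper_force: 15.0
```

```bash
python3 - <<'E'
from h import *
from plant import bot
s=bot.state();print(s['eef_pos'].round(1),s['joint_pos'].round(2),s['width'])
m=bot.camera_model('wrist');im=bot.snapshot('wrist')[:,:,::-1].copy();cv2.imwrite('pics/w12.png',im);np.save('w12.npy',m,allow_pickle=True);print((-m['R'].T@m['t']).round())
cv2.imwrite('pics/t12.png',bot.snapshot('top')[:,:,::-1])
g=cv2.cvtColor(cv2.GaussianBlur(im,(3,3),0),cv2.COLOR_BGR2GRAY).astype(int)
c=(-m['R'].T@m['t']);
def proj(X):
    q=m['R']@np.array(X,float)+m['t'];return (m['fx']*q[0]/q[2]+m['cx'],m['fy']*q[1]/q[2]+m['cy'])
e=np.array([-.112,.994,0]);l=np.array([.994,.112,0]);F=np.array([516.2,215,30])
for d in(-110,-60,-27,0,60,110): print(d,np.round(proj(F+d*l)))
for X in(-40,-27,-10,20):
    p=proj(F+X*l)
for col in range(60,600,40): print(col,g[60:230:5,col].tolist())
E
```

```text
[494.  125.7 164.6] [-0.86  0.15  0.57  1.89 -0.09  1.13 -0.14] 0.41264190485728275
[485. 195. 303.]
-110 [220.  92.]
-60 [283.  92.]
-27 [325.  93.]
0 [359.  93.]
60 [435.  93.]
110 [498.  93.]
60 [160, 160, 160, 162, 162, 162, 163, 162, 163, 163, 162, 162, 162, 162, 162, 162, 162, 162, 162, 162, 162, 163, 164, 165, 166, 167, 168, 167, 167, 167, 167, 167, 167, 167]
100 [154, 154, 155, 156, 157, 158, 158, 159, 160, 160, 160, 161, 161, 161, 161, 161, 161, 161, 161, 162, 162, 162, 161, 161, 162, 162, 161, 161, 161, 160, 160, 159, 158, 157]
140 [160, 160, 161, 161, 162, 163, 163, 163, 164, 164, 165, 165, 166, 166, 166, 166, 166, 166, 166, 166, 166, 165, 166, 166, 166, 165, 165, 165, 165, 165, 165, 165, 165, 166]
180 [102, 102, 102, 103, 104, 127, 152, 168, 169, 169, 169, 169, 169, 169, 169, 169, 169, 169, 169, 169, 169, 169, 169, 168, 168, 167, 168, 167, 166, 165, 165, 165, 164, 164]
220 [112, 112, 112, 112, 112, 114, 113, 97, 101, 139, 166, 168, 168, 169, 170, 174, 176, 176, 176, 176, 175, 175, 175, 174, 174, 174, 173, 173, 172, 172, 172, 171, 170, 169]
260 [113, 114, 113, 112, 112, 11
[... 807 characters left out ...]

460 [194, 194, 188, 186, 183, 183, 164, 166, 165, 163, 162, 161, 160, 160, 164, 168, 169, 168, 167, 164, 162, 159, 159, 164, 172, 176, 176, 175, 171, 167, 163, 159, 156, 155]
500 [194, 180, 172, 174, 179, 184, 161, 168, 173, 178, 179, 179, 178, 177, 176, 174, 173, 171, 169, 169, 171, 173, 176, 178, 178, 177, 176, 177, 179, 176, 171, 165, 162, 162]
540 [166, 166, 169, 177, 175, 171, 168, 168, 170, 172, 175, 176, 176, 176, 176, 175, 175, 172, 171, 171, 171, 169, 167, 166, 165, 166, 166, 167, 166, 164, 164, 163, 162, 163]
580 [156, 156, 156, 153, 152, 151, 151, 152, 153, 153, 156, 160, 161, 162, 165, 166, 168, 167, 163, 161, 160, 161, 165, 171, 174, 175, 172, 171, 170, 172, 173, 172, 167, 163]
```

View pics/w12.png

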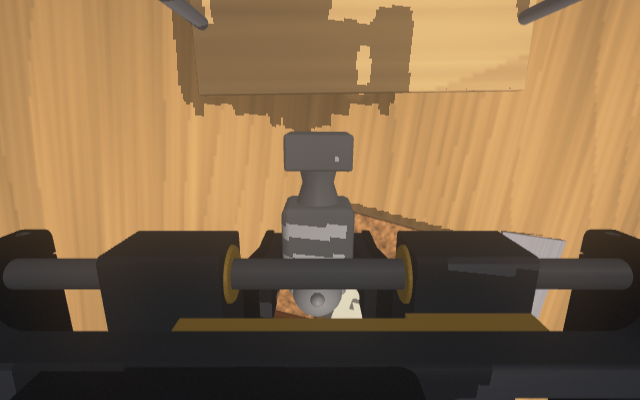

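The tier's front edge appears from (200,95) to (523,90), which matches the predicted rows 92–93 at z = 30. The bust hangs straight, socle ahead, at (318,150). I go in and lower.

Request:
jog_arm --pt "-0.002 0.02 -0.02 0.5 0.025" --pt "-0.004 0.04 -0.04 0.5 0.025" --pt "-0.007 0.06 -0.06 0.5 0.025" --pt "-0.008 0.072 -0.06 0.5 0.025" --pt "-0.009 0.08 -0.06 0.5 0.025" --pt "-0.009 0.08 -0.06 0.5 0.025"

```text
t: 22.75
eef_pos: [485.3, 206.1, 105.5]
eef_rot: [[-0.123, 0.992, 0.001], [0.992, 0.123, 0.001], [0.001, 0.001, -1.0]]
contact_force: [-0.0, 0.3, 0.0]
width: 0.413
gripper_force: 15.0
```

Request:
jog_arm --pt "0 0 -0.01 0 0.025" --pt "0 0 -0.02 0 0.025" --pt "0 0 -0.027 0 0.025" --pt "0 0 -0.027 0 0.025"

```text
t: 23.25
eef_pos: [484.4, 205.5, 76.8]
eef_rot: [[-0.123, 0.992, -0.001], [0.992, 0.123, -0.001], [-0.001, -0.001, -1.0]]
contact_force: [-0.4, 0.1, -0.3]
width: 0.406
gripper_force: 15.0
```

Request:
jog_arm --pt "0 0 -0.002 0 0.025" --pt "0 0 -0.004 0 0.025" --pt "0 0 -0.004 0 0.025"

```text
t: 23.62
eef_pos: [484.7, 206.0, 73.5]
eef_rot: [[-0.123, 0.992, 0.0], [0.992, 0.123, 0.0], [0.0, 0.0, -1.0]]
contact_force: [-0.6, 0.4, -0.2]
width: 0.408
gripper_force: 15.0
```

Request:
jog_arm --pt "0 0 -0.001 0 0.025" --pt "0 0 -0.001 0 0.025"

```text
t: 23.88
eef_pos: [484.7, 206.0, 72.6]
eef_rot: [[-0.123, 0.992, 0.0], [0.992, 0.123, 0.0], [0.0, 0.0, -1.0]]
contact_force: [0.2, -0.2, -0.9]
width: 0.41
gripper_force: 15.0
```

Request:
jog_arm --pt "0 0 -0.001 0 0.025" --pt "0 0 -0.001 0 0.025"

```text
t: 24.12
eef_pos: [484.8, 206.0, 72.1]
eef_rot: [[-0.123, 0.992, 0.0], [0.992, 0.123, 0.0], [0.0, 0.0, -1.0]]
contact_force: [-3.0, -1.6, 5.7]
width: 0.409
gripper_force: 15.0
```

Request:
jog_arm --pt "0 0 -0.001 0 0.025" --pt "0 0 -0.001 0 0.025"

```text
t: 24.38
eef_pos: [484.9, 205.8, 71.7]
eef_rot: [[-0.123, 0.992, -0.0], [0.992, 0.123, 0.001], [0.001, -0.0, -1.0]]
contact_force: [-6.3, -3.5, 14.2]
width: 0.417
gripper_force: 15.0
```

Request:
jog_arm --pt "0 0 0.0012 0 0.025" --pt "0 0 0.0012 0 0.036" --pt "0 0 0.0012 0 0.045" --pt "0 0 0.0012 0 0.055" --pt "0 0 0.0012 0 0.055" --pt "0 0 0.02 0 0.055" --pt "0 0 0.045 0 0.055" --pt "0.003 -0.03 0.06 0 0.055" --pt "0.0085 -0.068 0.06 0 0.03" --pt "0.0085 -0.068 0.06 0 0.018"

```text
t: 25.62
eef_pos: [493.8, 135.0, 130.9]
eef_rot: [[-0.118, 0.993, 0.001], [0.993, 0.118, -0.0], [-0.0, 0.001, -1.0]]
contact_force: [-0.7, 1.0, -0.0]
width: 0.484
gripper_force: 0.0
```

```bash
python3 - <<'E'
from h import *
from plant import bot
s=bot.state();print(s['eef_pos'].round(1),s['width'])
m=bot.camera_model('wrist');im=bot.snapshot('wrist')[:,:,::-1].copy();cv2.imwrite('pics/w13.png',im)
h=cv2.cvtColor(im,cv2.COLOR_BGR2HSV)
w=(h[...,1]<60)&(h[...,2]>30)&(h[...,2]<190);w[235:]=0;w[:,:240]=0;w[:,400:]=0
for a,c,bx,kk in blobs(w,100):
    x,y,ww,hh=cv2.boundingRect(kk);print(a,c.round(),(x,y,ww,hh))
    for r in range(y,y+hh,8):
        q=np.where(w[r,x:x+ww])[0]+x
        if len(q):print(r,q.min(),q.max(),on(m,[[q.min(),r],[q.max()+1,r]],62)[:,:2].round(1).tolist())
E
```

```text
[493.8 135.  130.9] 0.4836252204046824
7406 [316.  79.] (288, 1, 58, 170)
1 291 342 [[462.5, 263.4], [491.6, 266.9]]
9 289 343 [[461.8, 259.3], [492.7, 263.0]]
17 289 343 [[462.2, 255.2], [493.3, 258.9]]
25 290 343 [[463.1, 251.2], [493.8, 254.9]]
33 291 342 [[464.1, 247.1], [493.8, 250.7]]
41 294 340 [[466.2, 243.1], [493.3, 246.3]]
49 304 329 [[472.4, 239.6], [487.5, 241.3]]
57 303 330 [[472.3, 235.2], [488.6, 237.1]]
65 301 332 [[471.6, 230.7], [490.4, 232.9]]
73 288 345 [[464.4, 225.4], [498.6, 229.5]]
81 288 345 [[464.9, 220.9], [499.2, 225.0]]
89 288 345 [[465.3, 216.4], [499.8, 220.6]]
97 288 345 [[465.7, 211.9], [500.5, 216.0]]
105 289 345 [[466.8, 207.3], [501.1, 211.4]]
113 290 344 [[467.8, 202.7], [501.2, 206.7]]
121 305 328 [[477.4, 199.1], [492.1, 200.9]]
129 306 328 [[478.6, 194.4], [492.7, 196.1]]
137 302 331 [[476.6, 189.3], [495.2, 191.5]]
145 297 337 [[474.1, 184.0], [499.5, 187.0]]
153 297 337 [[474.6, 179.1], [500.2, 182.1]]
161 300 333 [[477.0, 174.3], [498.4, 176.8]]
169 309 324 [[483.2, 169.9], [493.3, 171.1]]
```

The bust lies on the tier with its head end at about y 168. Its axis runs from (487,183) to (478,259), in line with the tool. I lower the nearly closed fingers behind the head and push it in.

Request:
jog_arm --force 5 --pt "0 0 0 0 0.012" --pt "0 0 -0.03 0 0.012" --pt "0 0 -0.06 0 0.012" --pt "0 0 -0.069 0 0.012" --pt "0 0 -0.069 0 0.012" --pt "-0.001 0.01 -0.069 0 0.012" --pt "-0.002 0.018 -0.069 0 0.012" --pt "-0.002 0.018 -0.069 0 0.012"

```text
t: 26.68
eef_pos: [491.3, 157.3, 62.1]
eef_rot: [[-0.125, 0.992, 0.001], [0.992, 0.125, 0.001], [0.001, 0.001, -1.0]]
contact_force: [-1.5, -0.6, 0.2]
width: 0.136
gripper_force: 0.0
```

Request:
jog_arm --pt "-0.001 0.005 0 0 0.012" --pt "-0.0015 0.01 0 0 0.012" --pt "-0.002 0.015 0 0 0.012" --pt "-0.0025 0.02 0 0 0.012" --pt "-0.003 0.025 0 0 0.012" --pt "-0.0035 0.03 0 0 0.012" --pt "-0.004 0.035 0 0 0.012" --pt "-0.004 0.035 0 0 0.012"

```text
t: 27.68
eef_pos: [487.1, 191.5, 61.6]
eef_rot: [[-0.124, 0.992, 0.0], [0.992, 0.124, 0.0], [0.0, 0.0, -1.0]]
contact_force: [-0.0, 0.0, -0.5]
width: 0.134
gripper_force: 0.0
```

```bash
python3 - <<'E'
from h import *
from plant import bot
s=bot.state();print(s['eef_pos'].round(1),s['width'],s['contact_force'].round(1))
m=bot.camera_model('wrist');im=bot.snapshot('wrist')[:,:,::-1].copy();cv2.imwrite('pics/w14.png',im);print((-m['R'].T@m['t']).round())
h=cv2.cvtColor(im,cv2.COLOR_BGR2HSV)
for r in range(100,232,10): print(r,' '.join(f'{a}/{b}' for a,b in h[r,230:410:9,1:]))
t=bot.snapshot('top')[:,:,::-1];cv2.imwrite('pics/t14.png',t)
g=cv2.cvtColor(t,cv2.COLOR_BGR2HSV)
for r in range(150,300,12): print(r,' '.join(f'{a}/{b}' for a,b in g[r,150:250:5,1:]))
E
```

```text
[487.1 191.5  61.6] 0.13391169698489855 [-0.   0.  -0.5]
[477. 260. 200.]
100 117/142 116/141 116/141 114/141 114/141 114/141 111/140 101/131 24/86 19/95 17/104 19/109 23/102 114/143 113/144 115/146 114/147 117/148 117/148 118/149
110 116/147 116/147 114/147 116/147 115/148 114/147 19/92 15/104 17/103 15/103 17/104 17/104 19/105 24/106 26/108 115/151 116/152 117/153 119/203 118/154
120 115/149 115/149 115/149 115/149 114/148 115/149 25/93 18/102 18/102 17/104 17/103 17/104 22/105 22/106 24/107 114/152 115/153 109/237 110/237 110/237
130 114/147 115/146 115/146 115/146 114/146 116/147 22/91 18/102 18/101 15/101 15/101 18/102 20/103 22/104 27/105 115/151 116/152 111/236 110/236 111/236
140 115/144 116/145 114/145 114/145 113/144 115/144 20/91 18/100 20/101 15/100 18/101 20/101 23/102 22/103 25/102 116/150 117/151 110/235 110/236 110/236
150 114/143 116/143 116/143 117/144 114/143 115/144 23/90 18/99 18/99 18/100 15/99 18/99 18/100 23/102 28/102 114/148 116/149 110/234 111/234 110/234
160 115/146 116/145 114/145 116/145 113/144 114/145 22/91 18/99 21/99 18/98 21/98 21/99 21/99 23/100 28
[... 2267 characters left out ...]
/134 144/136 143/136
246 73/109 72/106 70/102 71/97 73/94 72/89 72/99 69/70 70/69 73/70 73/70 79/61 102/15 21/12 23/11 28/27 10/26 143/125 142/138 145/139
258 76/108 73/105 73/102 72/96 74/93 72/88 72/81 74/72 72/74 73/70 71/61 128/4 36/7 28/9 0/19 138/89 45/68 144/138 145/137 145/137
270 71/107 71/104 72/99 74/96 72/92 71/86 73/80 75/71 126/77 103/52 0/27 19/27 9/28 9/27 19/27 0/28 20/26 143/144 143/146 144/145
282 73/105 72/103 70/98 71/94 71/90 72/85 72/78 70/69 58/44 10/26 8/31 9/29 32/32 74/38 103/47 139/103 144/126 141/137 144/136 144/136
294 75/105 71/100 74/97 74/93 72/89 73/84 73/77 74/69 143/125 145/128 145/128 144/140 144/140 145/139 145/139 145/139 142/138 145/139 144/138 143/137
```

Request:
jog_arm --pt "-0.0005 0.004 0.003 0 0.012" --pt "-0.001 0.008 0.003 0 0.012" --pt "-0.0014 0.011 0.003 0 0.012" --pt "-0.0017 0.0135 0.003 0 0.012" --pt "-0.002 0.016 0.003 0 0.012" --pt "-0.002 0.016 0.003 0 0.012"

```text
t: 28.52
eef_pos: [485.2, 207.2, 64.5]
eef_rot: [[-0.123, 0.992, 0.0], [0.992, 0.123, 0.0], [0.0, 0.0, -1.0]]
contact_force: [0.4, -0.3, 0.2]
width: 0.137
gripper_force: 0.0
```

```bash
python3 - <<'E'
from h import *
from plant import bot
s=bot.state();p=s['eef_pos'];print(p.round(1),s['contact_force'].round(1),((p[0]-516.2)*-.112+(p[1]-215)*.994).round(1))
m=bot.camera_model('wrist');im=bot.snapshot('wrist')[:,:,::-1].copy();cv2.imwrite('pics/w15.png',im)
g=cv2.cvtColor(im,cv2.COLOR_BGR2GRAY)
P=[]
for c in (245,260,390,410,430):
    d=np.diff(g[190:232,c].astype(int));r=190+np.argmax(abs(d))+.5;P.append((c,r))
print(P,on(m,P,30)[:,:2].round(1).tolist())
E
```

```text
[485.2 207.2  64.5] [ 0.4 -0.3  0.2] -4.3
[(245, np.float64(230.5)), (260, np.float64(230.5)), (390, np.float64(230.5)), (410, np.float64(230.5)), (430, np.float64(230.5))] [[443.2, 208.9], [451.5, 209.9], [523.6, 218.8], [534.7, 220.2], [545.8, 221.6]]
```

Request:
jog_arm --pt "0.001 -0.01 0 0 0.012" --pt "0.004 -0.03 0 0 0.012" --pt "0.006 -0.05 0.02 0 0.012" --pt "0.008 -0.07 0.07 0 0.012" --pt "0.008 -0.075 0.09 0 0.012" --pt "0.008 -0.075 0.09 0 0.012"

```text
t: 29.32
eef_pos: [494.2, 130.3, 155.9]
eef_rot: [[-0.121, 0.993, 0.003], [0.993, 0.121, 0.002], [0.001, 0.003, -1.0]]
contact_force: [-0.7, 0.2, 0.8]
width: 0.138
gripper_force: 0.0
```

```bash
python3 - <<'E'
from h import *
from plant import bot
s=bot.state();p=s['eef_pos'];print(p.round(1))
m=bot.camera_model('wrist');im=bot.snapshot('wrist')[:,:,::-1].copy();cv2.imwrite('pics/w16.png',im)
h=cv2.cvtColor(im,cv2.COLOR_BGR2HSV);g=h[...,2].astype(int)
for c in (250,270,380,400,420): print(c,g[90:190:4,c].tolist())
w=(h[...,1]<60)&(h[...,2]>30)&(h[...,2]<190);w[235:]=0;w[:,:240]=0;w[:,400:]=0
for a,c,bx,kk in blobs(w,100):
    x,y,ww,hh=cv2.boundingRect(kk);print(a,c.round(),(x,y,ww,hh),on(m,[[x+ww/2,y+hh]],42).round(1))
    for r in range(y,y+hh,10):
        q=np.where(w[r,x:x+ww])[0]+x
        if len(q):print(r,q.min(),q.max(),on(m,[[(q.min()+q.max()+1)/2,r]],62)[0,:2].round(1).tolist())
E
```

```text
[494.2 130.3 155.9]
250 [130, 128, 124, 114, 114, 113, 114, 114, 186, 187, 194, 202, 203, 203, 202, 203, 203, 203, 203, 204, 204, 204, 204, 204, 203]
270 [131, 129, 122, 116, 115, 116, 116, 117, 192, 194, 195, 197, 199, 202, 203, 205, 206, 206, 206, 205, 206, 205, 205, 205, 205]
380 [136, 133, 110, 115, 116, 152, 190, 193, 195, 194, 195, 194, 195, 194, 195, 194, 195, 193, 192, 190, 189, 189, 188, 188, 186]
400 [137, 135, 116, 189, 189, 188, 187, 188, 188, 187, 188, 188, 189, 190, 191, 193, 195, 200, 202, 205, 206, 207, 207, 205, 201]
420 [222, 220, 180, 181, 182, 183, 183, 184, 181, 178, 176, 176, 181, 186, 190, 192, 192, 192, 191, 191, 188, 186, 186, 186, 185]
3661 [319.  39.] (292, 0, 56, 91) [[485.  216.1  42. ]]
0 293 347 [478.6, 269.0]
10 293 346 [479.0, 263.3]
20 292 346 [479.4, 257.6]
30 294 345 [480.4, 251.9]
40 307 340 [483.7, 246.3]
50 308 329 [481.2, 240.0]
60 301 333 [481.0, 233.8]
70 296 339 [482.0, 227.7]
80 301 334 [482.8, 221.5]
90 312 322 [483.2, 215.2]
```

The head end is at y ≈ 216 and the tier's front edge at y ≈ 211.8, so the bust is wholly on the tier. I hand in after a quick check of the rest.

```bash
python3 - <<'E'
from h import *
from plant import bot
m=bot.camera_model('side');im=bot.snapshot('side')[:,:,::-1].copy();cv2.imwrite('pics/s17.png',im)
h=cv2.cvtColor(im,cv2.COLOR_BGR2HSV)
def at(X):
    q=m['R']@np.array(X,float)+m['t'];c,r=int(m['fx']*q[0]/q[2]+m['cx']),int(m['fy']*q[1]/q[2]+m['cy']);return (c,r),h[r,c].tolist()
print('lower rim',at([518,-10,50]),at([530,-55,50]),'upper half top',at([515,-180,36]),at([510,-225,36]))
print(bot.state()['contact_force'].round(1),bot.state()['t'])
print(bot.hand_in())
E
```

```text
lower rim ((292, 221), [20, 22, 230]) ((304, 231), [22, 21, 226]) upper half top ((322, 272), [20, 23, 226]) ((330, 287), [20, 24, 226])
[-0.4  0.2 -0. ] 29.425
the job is handed in; nothing more can be done
None
```

The job is handed in after about 29 s on the robot clock: by the last camera checks the bust lies wholly on the lower tier (head end about 4 mm inside the front edge), the lower half is on the rest and the upper half lies on the free bench; I did not re-check the bowl, jar or spatula at the end.

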